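Swing the long board home behind its catch

TASK

Put the long chopping board away: first take the pestle that stands in its way and set it gently into the mortar. Then, with the board's round end staying in its pocket, push near the free end so that the board swings flat on the ledge towards the rack until the sprung catch snaps in front of it and holds it, never pressing on the board with more than 25 N and never lifting it. Leave the mortar, the bowls and the cup where they stand.

Things in the scene. Friction and masses are not known exactly. Their poses are not given: they have to be found in the camera images.
- rack: Fixed steel board rack. Origin on the ledge, centre of the pocket for the board's round end (stops at y = -32 and x = +32 mm, 16 mm post at x = -41, y = -11; 34 mm high, 2-4 mm loose). x to its back, z up; the board at home lies along its +y. Fence 40 mm high at x = 50 mm. Keeper (40 mm high, y = 240-346 mm) set by hand: its depth along x is up to 12 mm off either way, NOT reported.
- board: Loose, smooth oiled wooden chopping board, flat, 60 mm wide, 26 mm thick, 0.4 kg, one half-round end (radius 30 mm), one square. Origin on its underside at the round end's centre, in the rack's pocket; y runs along it to the square end 300 mm away; z up. Its -x side faces the robot. Starts swung out 0.42-0.60 rad towards the robot (counter-clockwise from above) from the rack's y axis.
- board_end (a point): Middle of the board's square free end, half-way up (13 mm above the ledge). Home and latched it lies at x = 0 in the rack's frame, give or take the keeper's unknown 12 mm.
- board_side (a point): The point to push: on the board's long side that faces the robot, 250 mm from the round end's centre, 13 mm above the ledge; axes as the board's. A slow push there (10 mm/s) takes 2-5 N on the ledge and catch, 5-13 N against the buffer until the catch snaps, then soon more on the stop; stopped at 18 N it has always snapped.
- pestle_center (a point): Middle of the white marble pestle that stands upright on its thick end between board and rack, 60 mm above its foot. 120 mm tall, 0.22 kg; the thick foot is 40 mm across up to 30 mm, the handle 26 mm across from 50 mm up to the top.
- pestle_foot (a point): Centre of the underside of the pestle's thick end.
- mortar: Loose grey stone mortar, 1.6 kg, round, 144 mm across the rim and 85 mm high, wall 12 mm, flat inner floor 20 mm above the ledge and about 86 mm across. Origin: centre of its underside.
- bowls: Bystander: nested stack of two steel bowls, 140 mm across, 75 mm high. Origin: centre of the underside.
- cup: Bystander: green ceramic cup, 76 mm across, 85 mm high, to the right of the rack. Origin: centre of the underside.
- catch_nominal (a point): Fixed on the rack at x = -30, y = 292, z = 17 mm (rack's axes): nominal edge of the sprung, polished steel catch, true depth up to 12 mm off along x. It overlaps the board's square end by 8 mm: lead-in ramp on the side the board comes from (31 mm deep), flat holding face at x = -30. The board shoves it aside along +y (1.5-2.5 N), it snaps back once the board's near side is past.
- buffer_nominal (a point): Fixed on the rack at x = 30, y = 280, z = 15 mm: where the spring buffer's tip is nominally when the board is latched (true depth up to 12 mm off). It pushes the board out over the last 32 mm (3 to 6 N): let go too early, the board comes back that far. A rubber stop (12 N per mm) begins 1.5 mm past latching.
Things that resemble listed ones, but are neither listed nor needed, are in the scene too. What is shaped like the mortar but blue or orange is not meant. Of the things that look like the part that bears pestle_center, take the one that is nearest to the robot's base at the start.

How it is judged (in metres and radians):
On the way, in this order (a step that is already met when the one before it is completed fails the run):
1. the pestle is in the mortar and let go (horizontal distance between pestle_foot and mortar below 0.05 m and z of pestle_foot in the frame of mortar below 0.05 m and contact force between the fingers and pestle below 0.1 N), for 0.2 s.
2. the board is home behind the catch (x of board_end in the frame of rack above -0.015 m and horizontal distance between board and rack below 0.012 m), for 0.1 s.
At the end, for the whole second after the job is handed in: Board flat and still, round end within 12 mm of the pocket's centre, middle of the free end from 15 mm before to 17 mm behind the rack's y axis (held by the catch); pestle foot inside the mortar, under 50 mm from its axis and above its underside; mortar upright (all of step 2 and x of board_end in the frame of rack below 0.017 m and height (world z) of board_end below 0.018 m and linear speed of board below 0.01 m/s and horizontal distance between pestle_foot and mortar below 0.05 m and z of pestle_foot in the frame of mortar below 0.05 m and angle between mortar's own z axis and vertical below 0.1 rad); the robot touches nothing.
It fails at once if the board is pressed with more than 25 N (contact force between any of the fingers, the arm and board above 25 N).
It fails at once if the board's free end is lifted (its middle more than 30 mm above the ledge) (height (world z) of board_end above 0.03 m).
It fails at once if the pestle is dropped into the mortar (falls in faster than 0.6 m/s) (horizontal distance between pestle_foot and mortar below 0.06 m and z of pestle_foot in the frame of mortar below 0.08 m and linear speed of pestle above 0.6 m/s).
It fails at once if the mortar is moved by more than 30 mm, or the bowls or the cup by more than 20 mm (distance of mortar from where it was at the start of the episode above 0.03 m or distance of any of bowls, cup from where it was at the start of the episode above 0.02 m).
It also fails if it takes over 64 s, if anything falls off the work surface, if the arm or the gripper's body presses on something with over 40 N, if the wrist force passes 120 N, or if a joint passes its speed limit or range.

ROBOT

A 6-joint arm with a two-finger parallel gripper is mounted at the origin on the work surface. World frame = base frame: x ahead of the robot, y to its left, z up, the work surface at z = 0. Lengths are in mm, angles in rad, forces in N, time in s.
With the tool pointing down it reaches from about 275 to 1000 mm from the base axis. Payload 8.4 kg.
Tool frame: the origin (TCP) lies between the finger pads; the fingertips stand r.nose_length ahead of it and the grasp point (between the pads) lies 8 mm behind it (r.nose_length is the distance from the TCP to the fingertips, in mm); y points along the fingers, x is the direction in which the jaws open and shut, and the axes are right-handed (so a half turn about y gives the same grasp; the last joint's range is limited). The gripper opens to 85 mm and grips with 20 to 120 N. Pads are 22 mm wide; open, the fingers measure 114 mm over their backs; the gripper's body (76 mm by 85 mm) begins 54 mm behind the grasp point. The pads swing forward as they close: fully open they stand 13 mm farther back than shut.
Start: joints at [-0.002, 0.353, 1.633, -0, 1.155, -0.002], TCP at [625.002, -0, 242.281] pointing down, gripper open.
Joint ranges: [-2.63, 2.63], [-0.92, 2.1], [0.06, 2.66], [-1.3, 4.44], [0, 2.69], [-3.02, 3.02]. Speed limits (rad/s): [2.22, 2.22, 2.79, 3.14, 3.14, 3.14].

INTERFACE

Orientations are given as [roll, pitch, yaw] about the fixed x, y, z axes, in that order (R = Rz(yaw) Ry(pitch) Rx(roll)).
In Python, from rig import r, cams, order gives the robot as it stands. The module is installed in compiled form; this text tells all that it offers.
- The arm moves only by the shell command python3 -m crank 'ROWS' [FORCE]. ROWS is JSON, a list of rows, each a list of 7 numbers: the turn, a rotation vector about the tool's x, y, z in degrees, then the shift along the tool's x, y, z in cm, then the opening, from -1 (shut) to 1 (fully open). A call has exactly 10 rows; each row shifts and turns the pose as measured when the row begins, along the tool's axes as they then stand; what a row does not reach is not made up. A row lasts 1/12 s, in which the tool goes at most 41.7 mm and 7.16 degrees, less where a joint would pass 70% of its speed; a pose out of reach is approached as far as the arm can. A call with a gripper value outside its range is refused whole. The fingers move at their own pace and stop on an object; FORCE is the grip in N (left out, the last holds). Time passes only in rows, so rows that do not move let the fingers close, or fill a call up. It gives the time, the measured TCP pose, the force and the opening at its end, in the units of the state.
- r.sense(): the state, without advancing time (a new reading comes with each control period).
- cams.grab_frame(name): name is "scene" or "side" or "wrist"; returns the picture (480x640x3 uint8, blue, green, red); there is no depth.
- cams.camera_info(name): a dict with "intrinsics" (3x3 intrinsics, pixels), "view" (4x4, takes a point from world to camera coordinates); the wrist camera has in their place "hand_eye" (4x4, takes a point from camera to tool coordinates, whose origin is the TCP and whose axes are the tool frame's). Camera axes: x right, y up, looking along -z (the intrinsics and any distortion apply to the point x, -y, -z); pixel columns grow to the right and rows downward; lengths in mm; the calibration is good to about 2 mm. A picture is of the moment at which its call begins: read the wrist's pose just before it. camera_info takes no time and is no camera call.
- order.sign_off(): hands the job in, once; it reports no verdict.
The state is a dict: "clock": time; "qpos": joint angles; "qvel": joint speeds; "joint_efforts": joint torques, N m; "eef_pos": TCP position; "tcp_rot": TCP orientation; "contact_force": force on the tool from outside, world axes, zero at the start; "wrist_torque": the same for the moment, N m; "opening": opening from 0.0 (shut) to 1.0 (fully open).
Only numpy, scipy, OpenCV 4.12 (cv2) and the standard library are available. Lean on these libraries where they do the work, as an engineer would, in place of code of your own. Each camera call takes 0.05 s, during which the arm holds its last target.

## Working session

There is one attempt and no reset: what is moved stays moved. The work goes in short steps, Python scripts to look and compute and a shell command to move; the robot and the scene stay as the last step left them, time stands still between calls to the robot, and variables do not carry over. Pictures are saved under pics/ and viewed, and the job is handed in when it is done.

```bash
mkdir -p pics; ls
python3 - <<'E'
from rig import r,cams,order
import cv2
s=r.sense();print(s);print(r.nose_length)
for n in("scene","side","wrist"):
    i=cams.camera_info(n);print(n,i)
    cv2.imwrite(f"pics/{n}0.png",cams.grab_frame(n))
E
```

```text
pics
{'clock': 0.0, 'qpos': array([-2.38024708e-03,  3.53636254e-01,  1.63413670e+00,  2.85633003e-05,
        1.15519576e+00, -2.38067886e-03]), 'qvel': array([-0.00102759,  0.00068363, -0.00067205, -0.00204141,  0.00113197,
        0.00030326]), 'joint_efforts': array([-2.03471049e-03, -6.05236173e+01, -3.42063046e+01, -2.62302356e-04,
        9.48130677e-03,  3.61521288e-06]), 'eef_pos': array([6.24539645e+02, 2.21107285e-02, 2.41567999e+02]), 'tcp_rot': array([-1.57076693e+00,  1.37599726e-03, -1.10981023e-05]), 'contact_force': array([0.13847731, 0.3482474 , 0.41998897]), 'wrist_torque': array([-0.03729135,  0.03206187, -0.01854243]), 'opening': 1.0012966054414363}
11.0
scene {'intrinsics': array([[451.14240131,   0.        , 318.5675588 ],
       [  0.        , 451.14240131, 242.09426907],
       [  0.        ,   0.        ,   1.        ]]), 'view': array([[-6.59705074e-01,  7.51349255e-01, -1.62330297e-02,
         3.70766655e+02],
       [-5.23961691e-01, -4.44353300e-01,  7.26645919e-01,
         1.88759921e+02],
       [ 5.38751670e-01,  4.87877485e-01,  6.86820353e-01,
   
[... 464 characters left out ...]
      [-2.49877793e-01, -7.01496276e-01,  6.67430943e-01,
        -1.44594948e+03],
       [ 0.00000000e+00,  0.00000000e+00,  0.00000000e+00,
         1.00000000e+00]])}
wrist {'intrinsics': array([[397.61651244,   0.        , 319.34837237],
       [  0.        , 397.61651244, 245.3115741 ],
       [  0.        ,   0.        ,   1.        ]]), 'hand_eye': array([[ 9.99999569e-01, -7.41660988e-04, -5.59155627e-04,
         2.58613117e+00],
       [-2.86918078e-04,  3.25903007e-01, -9.45403167e-01,
        -1.32051115e+02],
       [ 8.83399147e-04,  9.45402919e-01,  3.25902654e-01,
         8.30446598e+01],
       [ 0.00000000e+00,  0.00000000e+00,  0.00000000e+00,
         1.00000000e+00]])}
```

View pics/scene0.png

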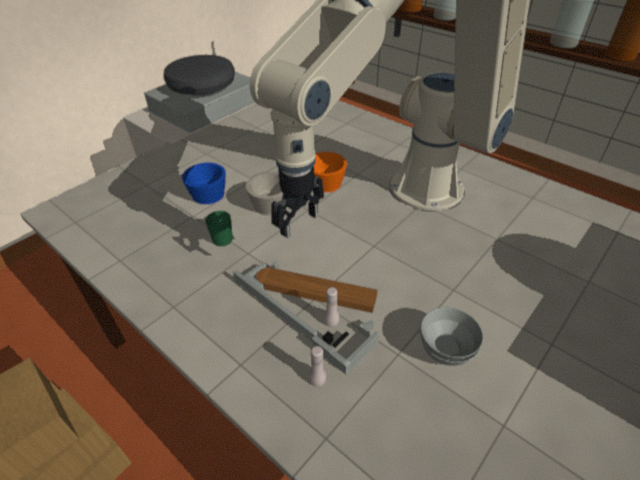

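View pics/side0.png

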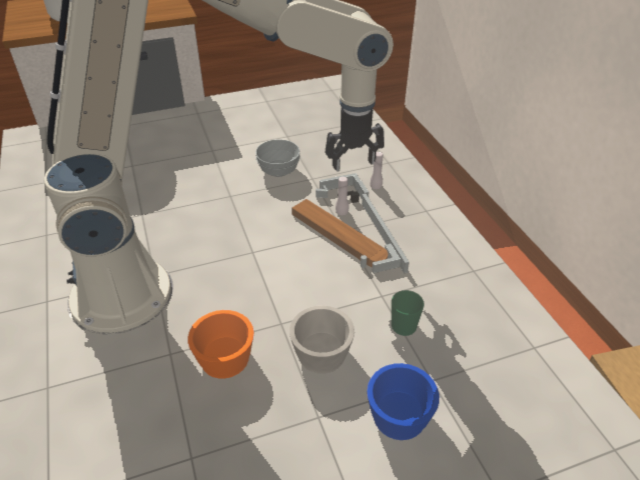

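View pics/wrist0.png

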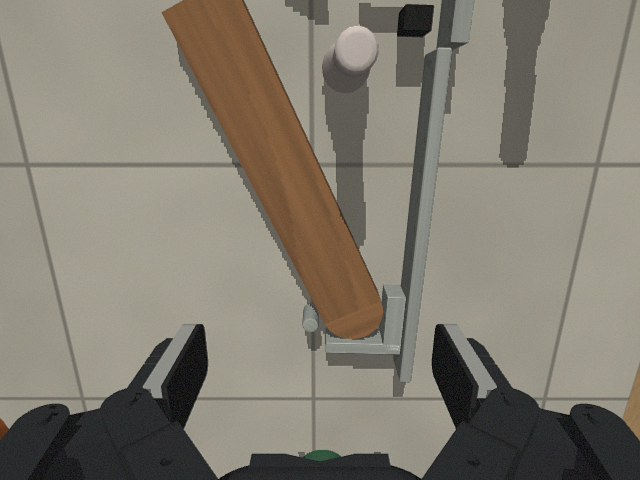

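Possible pestles are A at scene (332,305) / side (342,197), between board and rack, and B at scene (317,365) / side (378,170), behind the rack. Possible mortars are the grey one at scene (265,192) / side (322,340), plus the blue and orange ones, which are not meant. The steel bowls are at side (278,158). I choose pestle A, which is nearer the base, and the grey mortar, and will check both in a crop.

```bash
cat > h.py <<'E'
import numpy as np, cv2
from rig import r,cams,order
from scipy.spatial.transform import Rotation as Ro
def pose():
    s=r.sense();T=np.eye(4);T[:3,:3]=Ro.from_euler('xyz',s['tcp_rot']).as_matrix();T[:3,3]=s['eef_pos'];return T
def c2w(n,T=None):
    i=cams.camera_info(n)
    return i['intrinsics'],(T@i['hand_eye'] if n=='wrist' else np.linalg.inv(i['view']))
def ray(n,uv,T=None):
    K,C=c2w(n,T);d=np.linalg.inv(K)@np.array([uv[0],uv[1],1.]);d=C[:3,:3]@np.array([d[0],-d[1],-d[2]]);return C[:3,3],d/np.linalg.norm(d)
def cast(n,uv,z,T=None):
    o,d=ray(n,uv,T);return o+d*(z-o[2])/d[2]
def proj(n,p,T=None):
    K,C=c2w(n,T);q=np.linalg.inv(C)@np.append(p,1.);q=K@np.array([q[0],-q[1],-q[2]]);return q[:2]/q[2]
def tri(a,b):
    (o1,d1),(o2,d2)=a,b
    A=np.stack([d1,-d2],1);t=np.linalg.lstsq(A,o2-o1,rcond=None)[0];p,q=o1+t[0]*d1,o2+t[1]*d2
    return (p+q)/2,np.linalg.norm(p-q)
E
python3 - <<'E'
import cv2,numpy as np
a=cv2.imread('pics/side0.png')[140:380,260:440];b=cv2.imread('pics/scene0.png')[240:400,220:400]
a=cv2.resize(a,(450,600),interpolation=2);b=cv2.resize(b,(350,311),interpolation=2)
o=np.zeros((600,800,3),np.uint8);o[:,:450]=a;o[:311,450:]=b;cv2.imwrite('pics/crop1.png',o)
w=cv2.imread('pics/wrist0.png')[0:400,150:550];cv2.imwrite('pics/crop2.png',cv2.resize(w,(600,600),interpolation=2))
E
```

```text
(no output)
```

View pics/crop1.png

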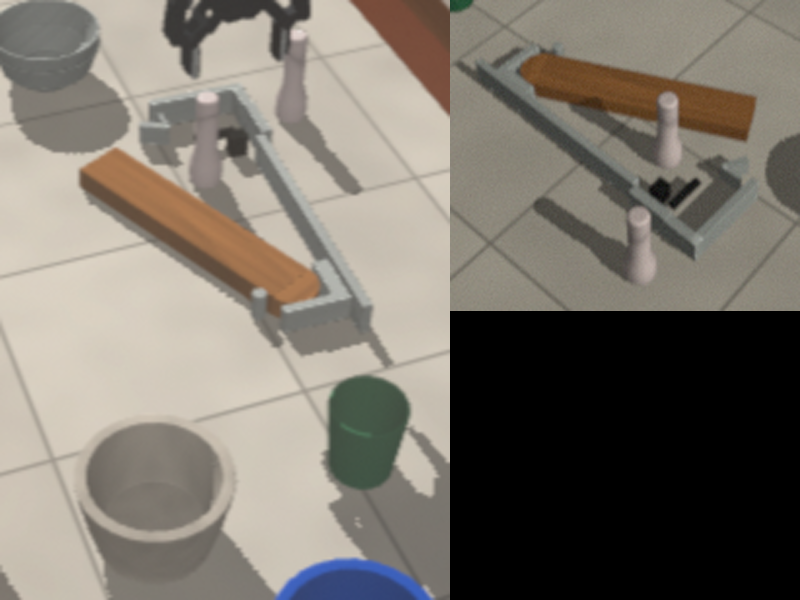

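View pics/crop2.png

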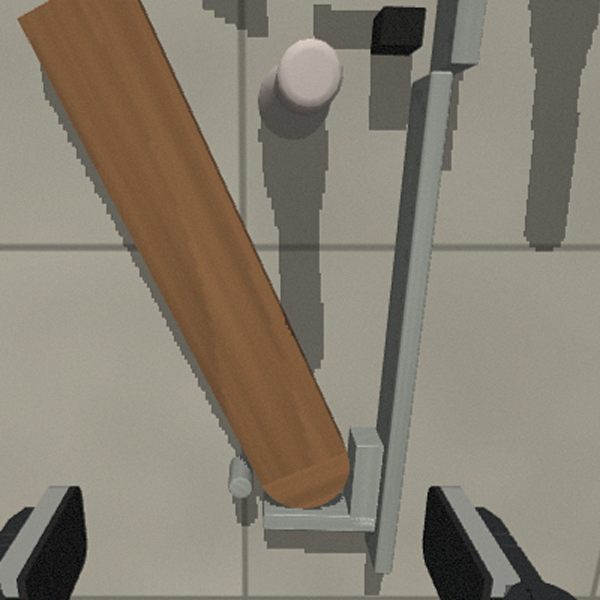

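Run:
```python
from h import *
np.set_printoptions(precision=1,suppress=True)
T=pose()
p=cast('wrist',(356,50),120,T);print('pestle wrist top',p)
q,g=tri(ray('wrist',(356,50),T),ray('side',(342.8,178.5)));print('tri',q,g, cast('side',(342.8,178.5),120))
print('proj foot side',proj('side',[p[0],p[1],0]),'scene top',proj('scene',p),proj('scene',[p[0],p[1],0]))
print('pestle B', cast('side',(260+297/2.5,140+36/2.5),120))
# mortar
im=cv2.imread('pics/side0.png')
P=[(76,480),(235,475),(155,416),(155,538),(100,435),(212,433),(105,522),(212,518)]
W=np.array([cast('side',(260+a/2.5,140+b/2.5),85)[:2] for a,b in P])
A=np.c_[2*W,np.ones(len(W))];s=np.linalg.lstsq(A,(W**2).sum(1),rcond=None)[0]
R=np.sqrt(s[2]+s[0]**2+s[1]**2);print('mortar',s[:2],R,np.hypot(*(W-s[:2]).T)-R)
# board
w=cv2.imread('pics/wrist0.png');hsv=cv2.cvtColor(w,cv2.COLOR_BGR2HSV)
m=((hsv[...,0]<16)&(hsv[...,1]>100)&(hsv[...,2]>80)).astype(np.uint8);m[350:]=0
m[:, 500:]=0
print(hsv[150,250],m.sum())
for v in (40,120,200,260,300):
    u=np.where(m[v])[0];print(v,u.min(),u.max(),cast('wrist',(u.min(),v),26,T)[:2],cast('wrist',(u.max(),v),26,T)[:2])
c=lambda a,b,z:cast('wrist',(150+a/1.5,b/1.5),z,T)
print('corner',c(20,18,26),'round bottom',c(303,508,26))
print('post top',c(240,488,34),'fence inner line z40',c(438,73,40),c(388,570,40))
print('pocket stop right inner',c(350,430,34),c(350,510,34),'stop bottom front edge',c(265,515,34),c(350,515,34))
print('keeper corner',c(450,65,40),'buffer',c(374,10,22),c(374,52,22))
```

```text
pestle wrist top [648.3 114.8 120. ]
tri [647.3 115.4 119.1] 2.3131445139527287 [645.7 114.6 120. ]
proj foot side [342.3 211.3] scene top [330.2 290.7] [330.1 321.5]
pestle B [790.8 191.  120. ]
mortar [ 416.6 -345.3] 68.04472974093989 [ 2.   1.  -1.  -0.  -1.2  1.  -0.5 -1.2]
[ 15 132 118] 25276
40 176 261 [514.5 133.6] [581.2 133.7]
120 218 298 [542.5  73.7] [609.3  73.7]
200 260 334 [574.3   5.8] [640.2   5.8]
260 292 362 [601.6 -51.4] [667.2 -51.4]
300 313 380 [621.1 -93. ] [686.2 -93. ]
corner [507. 153.  26.] round bottom [ 660.2 -136.2   26. ]
post top [ 618.2 -116.3   34. ] fence inner line z40 [720.1 125.8  40. ] [ 717.1 -175.1   40. ]
pocket stop right inner [687.2 -75.   34. ] [ 690.3 -132.6   34. ] stop bottom front edge [ 634.5 -136.5   34. ] [ 690.5 -136.4   34. ]
keeper corner [725.8 129.5  40. ] buffer [689.1 157.5  22. ] [690.3 138.1  22. ]
```

Pestle at about (647,115), with top and triangulation agreeing at z=119. The mortar fit gives (417,-345) with R=68 against 72 expected, which needs refining. The board is about 60 wide at swing about 0.44 with its pocket near (660,-106). Moving over the pestle.

```bash
python3 -m crank '[[0,0,0,0.5,0,2.5,1],[0,0,0,0.5,0,2.5,1],[0,0,0,0.5,0,2.5,1],[0,0,0,0.5,0,2.5,1],[0,0,0,0.3,0,1.5,1],[0,0,0,0,1.2,0,1],[0,0,0,0,1.2,0,1],[0,0,0,0,1.2,0,1],[0,0,0,0,1.2,0,1],[0,0,0,0,0,0,1]]' 40
python3 - <<'E'
from h import *
T=pose();print(T[:3,3]);w=cams.grab_frame('wrist');cv2.imwrite('pics/w1.png',w)
print(proj('wrist',[647.5,115,120],T))
E
```

```text
clock: 0.98
eef_pos: [646.0, 115.7, 186.1]
tcp_rot: [-1.573, 0.006, -0.003]
contact_force: [0.1, -0.1, -0.9]
opening: 1.0
[646.03755379 115.68047895 186.05354441]
[317.79473634 272.06654905]
```

View pics/w1.png

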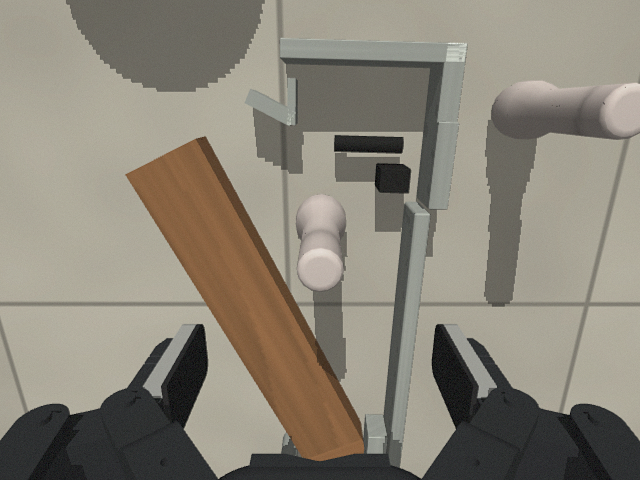

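Pestle top centre at pixel (320,269), where the prediction was (318,272). The catch (about (270,100)), the buffer rod (335–403,144) and the stop block (392,178) are all visible.

```bash
python3 - <<'E'
from h import *
np.set_printoptions(precision=1,suppress=True)
T=pose()
print('pestle top',cast('wrist',(320,269),120,T))
for n,uv,z in (('buffer tip',(335,144),15),('stop face',(376,165),25),('catch edge',(292,124),30),('ramp tip',(247,100),30),('catch back',(292,80),30),('keeper end TL',(281,40),40),('keeper inner corner',(430,205),40),('fence top end L',(403,205),40),('fence top end R',(428,213),40),('fence low L',(388,440),40)):
    print(n,cast('wrist',uv,z,T)[:2])
print('board corners',cast('wrist',(126,175),26,T)[:2],cast('wrist',(204,137),26,T)[:2])
E
python3 -m crank '[[0,0,0,0.05,2.0,0,1],[0,0,0,0.05,2.0,0,1],[0,0,0,0,2.0,0,1],[0,0,0,0,2.0,0,1],[0,0,0,0,1.0,0,1],[0,0,0,0,0.5,0,1],[0,0,0,0,0,0,1],[0,0,0,0,0,0,1],[0,0,0,0,0,0,1],[0,0,0,0,0,0,1]]'
```

```text
pestle top [649.1 116.3 120. ]
buffer tip [659.9 173.1]
stop face [689.7 159. ]
catch edge [629.3 187.9]
ramp tip [599.  203.7]
catch back [630.  216.2]
keeper end TL [624.4 239. ]
keeper inner corner [727.5 132.6]
fence top end L [708.2 132.6]
fence top end R [726.6 126.7]
fence low L [709.2 -82.1]
board corners [505.8 152. ] [566. 179.]
clock: 1.87
eef_pos: [650.6, 110.0, 93.3]
tcp_rot: [-1.573, -0.001, -0.009]
contact_force: [0.7, 0.4, 0.0]
opening: 0.998
```

```bash
python3 -m crank '[[0,0,0.5,-0.2,0.3,0.5,1],[0,0,0,0,0.3,0,1],[0,0,0,0,0,0,1],[0,0,0,0,0,0,-1],[0,0,0,0,0,0,-1],[0,0,0,0,0,0,-1],[0,0,0,0,0,0,-1],[0,0,0,0,0,0,-1],[0,0,0,0,0,0,-1],[0,0,0,0,0,0,-1]]' 40
```

```text
clock: 2.7
eef_pos: [650.2, 116.3, 89.9]
tcp_rot: [-1.572, 0.004, -0.009]
contact_force: [0.6, 0.5, 0.0]
opening: 0.294
```

```bash
python3 -m crank '[[0,0,0,0,-0.3,0,-1],[0,0,0,0,-0.8,0,-1],[0,0,0,0,-1.5,0,-1],[0,0,0,0,-2.0,0,-1],[0,0,0,0,-2.0,0,-1],[0,0,0,0,-2.0,0,-1],[0,0,0,0,-2.0,0,-1],[0,0,0,0,-2.0,0,-1],[0,0,0,0,-1.0,0,-1],[0,0,0,0,0,0,-1]]'
python3 - <<'E'
from h import *
cv2.imwrite('pics/w2.png',cams.grab_frame('wrist'));cv2.imwrite('pics/s2.png',cams.grab_frame('side'))
E
```

```text
clock: 3.53
eef_pos: [648.1, 115.7, 232.9]
tcp_rot: [-1.573, 0.011, -0.009]
contact_force: [0.3, 0.5, -1.5]
opening: 0.294
```

View pics/s2.png

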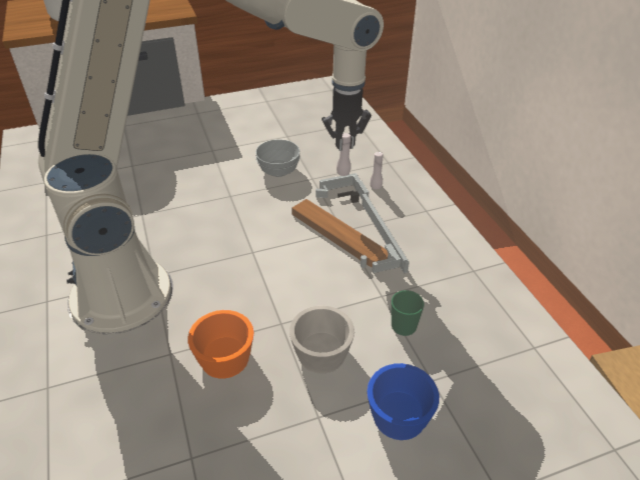

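View pics/w2.png

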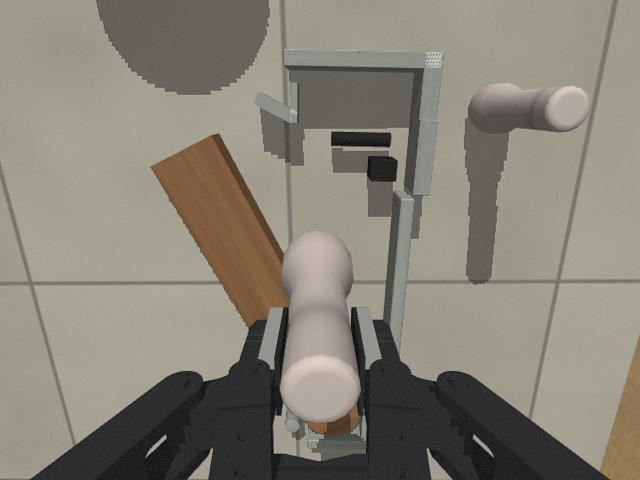

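The pestle is held upright between the pads. Refining the mortar from the scene and side views, now that the arm is clear of it.

Run:
```python
from h import *
a=cams.grab_frame('scene');cv2.imwrite('pics/sc2.png',a)
s=cv2.imread('pics/s2.png')
o=np.hstack([cv2.resize(a[150:230,225:310],(510,480),interpolation=2)[:,:],cv2.resize(s[300:380,282:362],(480,480),interpolation=2)])
print(o.shape);cv2.imwrite('pics/m2.png',o[:, :]);cv2.imwrite('pics/m2.png',cv2.resize(o,(800,388)))
```

```text
(480, 990, 3)
```

View pics/m2.png

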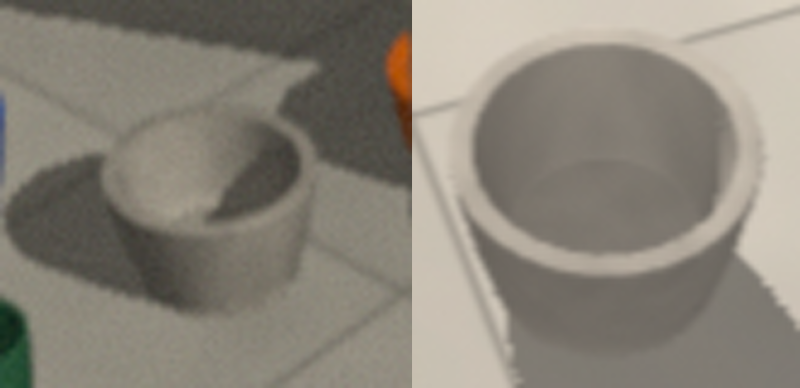

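Run:
```python
from h import *
np.set_printoptions(precision=1,suppress=True)
k=4.848
def fit(n,P,z):
    W=np.array([cast(n,p,z)[:2] for p in P]);A=np.c_[2*W,np.ones(len(W))];s=np.linalg.lstsq(A,(W**2).sum(1),rcond=None)[0]
    print(n,s[:2],np.sqrt(s[2]+s[0]**2+s[1]**2))
S=lambda L:[(282+(u-412)/k,300+v/k) for u,v in L]
fit('side',S([(472,145),(738,155),(605,42),(605,254),(505,80),(705,80),(515,220),(690,225)]),85)
fit('side',S([(453,140),(762,150),(605,27),(605,275),(490,60),(730,60)]),85)
C=[(225+u/k,150+v/k) for u,v in [(103,175),(318,160),(210,107),(205,235),(140,125),(140,220),(290,210)]]
fit('scene',C,85)
```

```text
side [ 415.6 -344.7] 59.54266173673962
side [ 417.2 -344.8] 71.47468014966563
scene [ 415.8 -338.1] 70.68738503774775
```

```bash
python3 -m crank '[[0,0,0,-0.5,0,-1.0,-1],[0,0,0,-1.1,0,-2.2,-1],[0,0,0,-1.3,0,-2.6,-1],[0,0,0,-1.3,0,-2.6,-1],[0,0,0,-1.3,0,-2.6,-1],[0,0,0,-1.3,0,-2.6,-1],[0,0,0,-1.3,0,-2.6,-1],[0,0,0,-1.3,0,-2.6,-1],[0,0,0,-1.3,0,-2.6,-1],[0,0,0,-1.3,0,-2.6,-1]]'
python3 -m crank '[[0,0,0,-1.3,0,-2.6,-1],[0,0,0,-1.3,0,-2.6,-1],[0,0,0,-1.3,0,-2.6,-1],[0,0,0,-1.3,0,-2.6,-1],[0,0,0,-1.3,0,-2.6,-1],[0,0,0,-1.3,0,-2.6,-1],[0,0,0,-1.0,0,-2.0,-1],[0,0,0,-0.6,0,-1.2,-1],[0,0,0,0,0,0,-1],[0,0,0,0,0,0,-1]]'
```

```text
clock: 4.52
eef_pos: [509.1, -132.4, 217.4]
tcp_rot: [-1.573, 0.039, -0.001]
contact_force: [0.2, -0.8, -1.9]
opening: 0.296
clock: 5.35
eef_pos: [391.6, -331.8, 209.4]
tcp_rot: [-1.564, 0.061, -0.007]
contact_force: [-0.3, 0.3, -2.4]
opening: 0.298
```

```bash
python3 -m crank '[[0,0,-1.2,0.8,0,-0.4,-1],[-0.4,0.4,-1.2,0.8,0,-0.4,-1],[0,0,-1.1,0.8,0,-0.3,-1],[0,0,0,0,0,0,-1],[0,0,0,0,0,0,-1],[0,0,0,0,0,0,-1],[0,0,0,0,0,0,-1],[0,0,0,0,0,0,-1],[0,0,0,0,0,0,-1],[0,0,0,0,0,0,-1]]'
python3 - <<'E'
from h import *
T=pose();print(T[:3,3])
w=cams.grab_frame('wrist');s=cams.grab_frame('side')
cv2.imwrite('pics/m3.png',np.hstack([cv2.resize(w,(480,360)),cv2.resize(s[160:400,240:420],(270,360))]))
E
```

```text
clock: 6.18
eef_pos: [418.8, -339.7, 206.4]
tcp_rot: [-1.569, -0.004, -0.01]
contact_force: [0.5, 0.5, -2.2]
opening: 0.296
[ 418.84238461 -339.74605322  206.37196227]
```

View pics/m3.png

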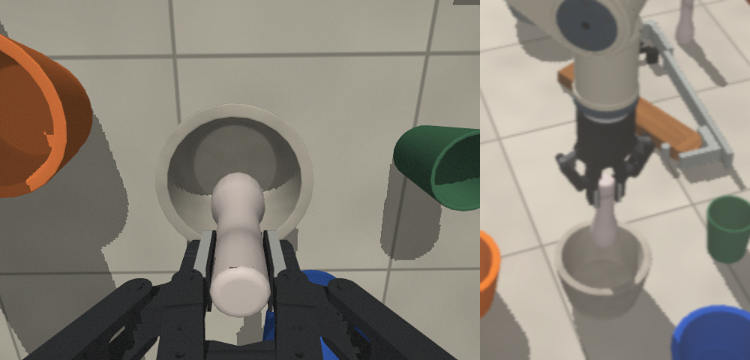

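The pestle hangs over the grey mortar, whose rim spans about (155–313, 104) in the shrunken view. Checking the centre and how close the blue one is.

Run:
```python
from h import *
np.set_printoptions(precision=1,suppress=True)
T=pose()
W=np.array([cast('wrist',(u/.75,v/.75),85,T)[:2] for u,v in [(155,178),(313,178),(234,104),(172,132),(297,132),(180,228)]])
A=np.c_[2*W,np.ones(len(W))];s=np.linalg.lstsq(A,(W**2).sum(1),rcond=None)[0];print(s[:2],np.sqrt(s[2]+s[0]**2+s[1]**2))
print('blue',cast('side',(402,392),85),'orange',cast('side',(222,338),85))
```

```text
[ 417.7 -342.9] 69.75897731618348
blue [ 511.3 -545.5   85. ] orange [ 204.8 -293.9   85. ]
```

```bash
python3 -m crank '[[0,0,0,-0.1,0.5,-0.2,-1],[0,0,0,-0.1,1.0,-0.1,-1],[0,0,0,0,1.0,0,-1],[0,0,0,0,1.0,0,-1],[0,0,0,0,1.0,0,-1],[0,0,0,0,1.0,0,-1],[0,0,0,0,1.0,0,-1],[0,0,0,0,0.5,0,-1],[0,0,0,0,0,0,-1],[0,0,0,0,0,0,-1]]'
```

```text
clock: 7.12
eef_pos: [415.5, -342.2, 126.5]
tcp_rot: [-1.567, -0.001, -0.011]
contact_force: [-0.1, -0.3, -2.3]
opening: 0.297
```

```bash
python3 -m crank '[[0,0,0,0.1,0.4,0,-1],[0,0,0,0,0.4,0,-1],[0,0,0,0,0.3,0,-1],[0,0,0,0,0.2,0,-1],[0,0,0,0,0.1,0,-1],[0,0,0,0,0.1,0,-1],[0,0,0,0,0.1,0,-1],[0,0,0,0,0,0,-1],[0,0,0,0,0,0,-1],[0,0,0,0,0,0,-1]]'
```

```text
clock: 7.95
eef_pos: [417.9, -343.1, 110.7]
tcp_rot: [-1.569, -0.004, -0.011]
contact_force: [0.3, 0.3, -2.1]
opening: 0.297
```

```bash
python3 -m crank '[[0,0,0,0,0.1,0,-1],[0,0,0,0,0.1,0,-1],[0,0,0,0,0,0,-1],[0,0,0,0,0,0,-1],[0,0,0,0,0,0,-1],[0,0,0,0,0,0,-1],[0,0,0,0,0,0,-1],[0,0,0,0,0,0,-1],[0,0,0,0,0,0,-1],[0,0,0,0,0,0,-1]]'
python3 - <<'E'
from h import *
s=cams.grab_frame('side');w=cams.grab_frame('wrist')
cv2.imwrite('pics/m4.png',np.hstack([cv2.resize(w,(480,360)),cv2.resize(s[200:400,250:400],(270,360))]))
E
```

```text
clock: 8.78
eef_pos: [418.4, -343.7, 109.8]
tcp_rot: [-1.57, -0.005, -0.011]
contact_force: [0.3, -0.4, -1.2]
opening: 0.295
```

View pics/m4.png

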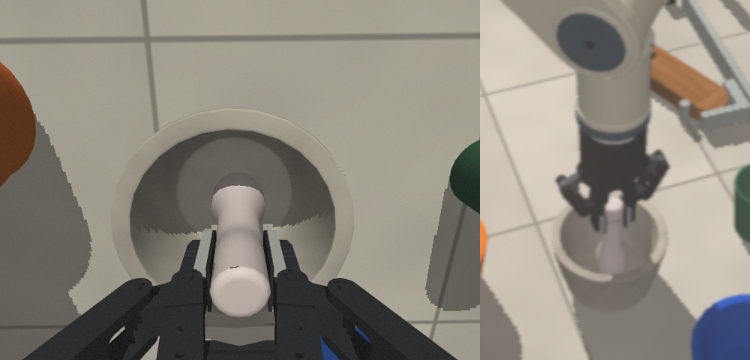

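```bash
python3 -m crank '[[0,0,0,0,0.1,0,-1],[0,0,0,0,0.05,0,-1],[0,0,0,0,0,0,-1],[0,0,0,0,0,0,-1],[0,0,0,0,0,0,-1],[0,0,0,0,0,0,-1],[0,0,0,0,0,0,-1],[0,0,0,0,0,0,-1],[0,0,0,0,0,0,-1],[0,0,0,0,0,0,-1]]'
```

```text
clock: 9.72
eef_pos: [418.7, -344.2, 109.8]
tcp_rot: [-1.571, -0.006, -0.011]
contact_force: [-0.5, 0.1, -0.8]
opening: 0.295
```

Foot is resting on the mortar's floor, since the load has dropped from 2.2 to 0.8 N. Opening gently.

```bash
python3 -m crank '[[0,0,0,0,0,0,-0.35],[0,0,0,0,0,0,-0.3],[0,0,0,0,0,0,-0.2],[0,0,0,0,0,0,0],[0,0,0,0,0,0,0.2],[0,0,0,0,0,0,0.4],[0,0,0,0,0,0,0.4],[0,0,0,0,0,0,0.4],[0,0,0,0,0,0,0.4],[0,0,0,0,0,0,0.4]]'
python3 - <<'E'
from h import *
s=cams.grab_frame('side');w=cams.grab_frame('wrist')
cv2.imwrite('pics/m5.png',np.hstack([cv2.resize(w,(480,360)),cv2.resize(s[200:400,250:400],(270,360))]))
E
```

```text
clock: 10.55
eef_pos: [419.4, -344.6, 110.2]
tcp_rot: [-1.572, -0.007, -0.011]
contact_force: [-0.2, 0.4, -0.1]
opening: 0.7
```

View pics/m5.png

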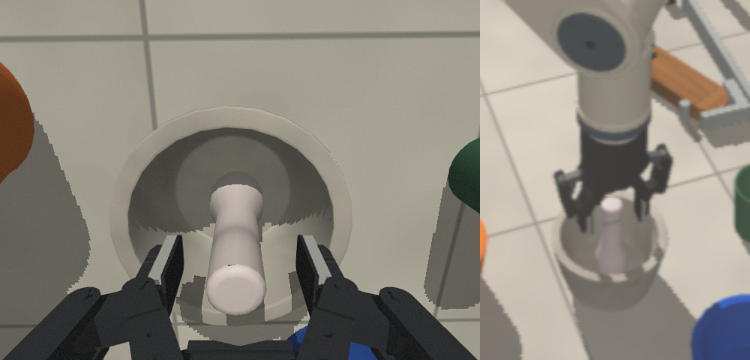

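The pestle stands free in the mortar. Lifting straight up.

```bash
python3 -m crank '[[0,0,0,0,-0.5,0,0.4],[0,0,0,0,-1.0,0,0.4],[0,0,0,0,-1.5,0,0.4],[0,0,0,0,-1.5,0,0.4],[0,0,0,0,-1.5,0,0.4],[0,0,0,0,-1.5,0,0.4],[0,0,0,0,-2.0,0,0.4],[0,0,0,0,-2.0,0,0.4],[0,0,0,0,-1.5,0,0.4],[0,0,0,0,0,0,0.4]]'
python3 - <<'E'
from h import *
s=cams.grab_frame('side');w=cams.grab_frame('wrist')
cv2.imwrite('pics/m6.png',np.hstack([cv2.resize(w,(480,360)),cv2.resize(s[200:400,250:400],(270,360))]))
E
```

```text
clock: 11.48
eef_pos: [417.8, -344.0, 252.6]
tcp_rot: [-1.572, -0.008, -0.011]
contact_force: [0.1, -1.0, 0.3]
opening: 0.701
```

View pics/m6.png

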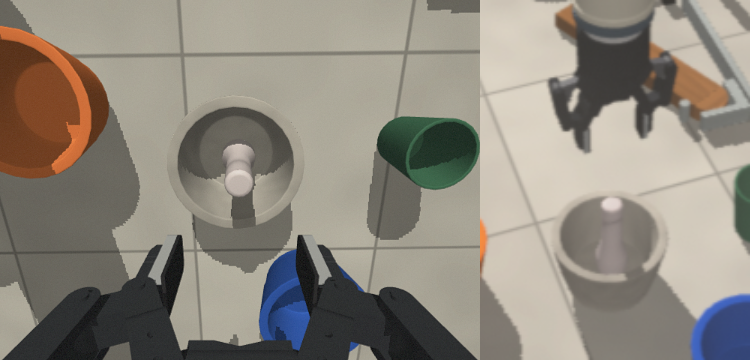

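The pestle stands upright in the mortar and the fingers are clear of it. Next, to a point beside the board's free end at about (490,90), with the jaws shut.

```bash
python3 - <<'E'
from h import *
np.set_printoptions(precision=1,suppress=True)
print('bowls',cast('side',(278,152),75),'cup',cast('side',(407,298),85))
E
python3 -m crank '[[0,0,0,0.2,0,1.2,-1],[0,0,0,0.4,0,2.4,-1],[0,0,0,0.4,0,2.4,-1],[0,0,0,0.4,0,2.4,-1],[0,0,0,0.4,0,2.4,-1],[0,0,0,0.4,0,2.4,-1],[0,0,0,0.4,0,2.4,-1],[0,0,0,0.4,0,2.4,-1],[0,0,0,0.4,0,2.4,-1],[0,0,0,0.4,0,2.4,-1]]' 40
python3 -m crank '[[0,0,0,0.4,0,2.4,-1],[0,0,0,0.4,0,2.4,-1],[0,0,0,0.4,0,2.4,-1],[0,0,0,0.4,0,2.4,-1],[0,0,0,0.4,0,2.4,-1],[0,0,0,0.4,0,2.4,-1],[0,0,0,0.4,0,2.0,-1],[0,0,0,0.2,0,1.0,-1],[0,0,0,0,0,0,-1],[0,0,0,0,0,0,-1]]'
```

```text
bowls [530.8 369.8  75. ] cup [ 632.1 -324.    85. ]
clock: 12.42
eef_pos: [450.8, -101.4, 238.7]
tcp_rot: [-1.562, 0.013, -0.018]
contact_force: [0.5, -0.3, -0.1]
opening: -0.0
clock: 13.25
eef_pos: [473.0, 90.1, 228.2]
tcp_rot: [-1.561, 0.035, -0.013]
contact_force: [0.1, -0.5, 0.4]
opening: 0.003
```

```bash
python3 -m crank '[[-0.5,0,-1,0.3,1.5,0,-1],[0,0.5,-1,0.3,2,0,-1],[0,0,0,0.2,2,0,-1],[0,0,0,0.2,2,0,-1],[0,0,0,0,2,0,-1],[0,0,0,0,1.5,0,-1],[0,0,0,0,1,0,-1],[0,0,0,0,0,0,-1],[0,0,0,0,0,0,-1],[0,0,0,0,0,0,-1]]'
python3 - <<'E'
from h import *
np.set_printoptions(precision=1,suppress=True)
T=pose();print(T[:3,3],r.nose_length)
w=cams.grab_frame('wrist');s=cams.grab_frame('side');cv2.imwrite('pics/w7.png',w);cv2.imwrite('pics/s7.png',cv2.resize(s[140:300,250:430],(675,600)))
print(proj('wrist',[526.4,107.4,26],T),proj('wrist',[505,152,26],T))
E
```

```text
clock: 14.08
eef_pos: [478.4, 79.6, 102.1]
tcp_rot: [-1.574, 0.002, -0.029]
contact_force: [0.1, -0.6, -0.2]
opening: -0.003
[478.4  79.6 102.1] 11.0
[402.3 213.8] [363.2 128.8]
```

View pics/w7.png

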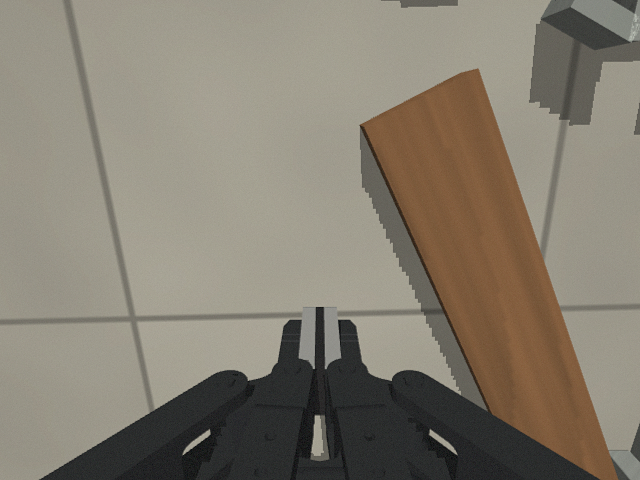

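View pics/s7.png

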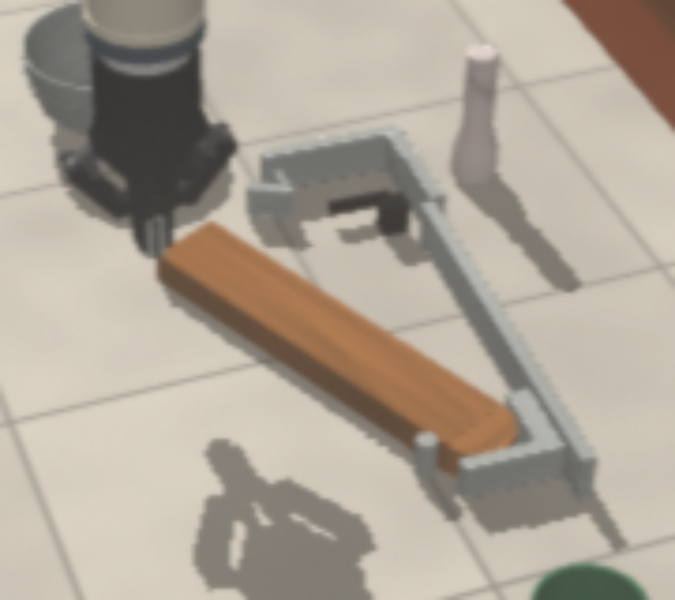

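```bash
python3 -m crank '[[0,-1,0,0.2,1.0,0.4,-1],[0,-1,0,0.2,1.0,0.4,-1],[0,0,0,0.2,1.0,0.4,-1],[0,0,0,0,1.0,0.2,-1],[0,0,0,0,1.0,0.2,-1],[0,0,0,0,1.0,0.1,-1],[0,0,0,0,1.0,0,-1],[0,0,0,0,0.3,0,-1],[0,0,0,0,0,0,-1],[0,0,0,0,0,0,-1]]'
```

```text
clock: 15.02
eef_pos: [486.3, 99.2, 21.9]
tcp_rot: [-1.574, -0.0, 0.012]
contact_force: [-0.4, -0.6, -0.6]
opening: -0.0
```

```bash
python3 -m crank '[[0,0,0,0.2,0.2,0,-1],[0,0,0,0.3,0.2,0,-1],[0,0,0,0.3,0,0,-1],[0,0,0,0.3,0,0,-1],[0,0,0,0.2,0,0,-1],[0,0,0,0.2,0,0,-1],[0,0,0,0.1,0,0,-1],[0,0,0,0.1,0,0,-1],[0,0,0,0.1,0,0,-1],[0,0,0,0.1,0,0,-1]]'
```

```text
clock: 15.85
eef_pos: [509.3, 99.3, 19.7]
tcp_rot: [-1.573, -0.004, 0.011]
contact_force: [-0.5, 0.2, 0.2]
opening: -0.001
```

```bash
python3 -m crank '[[0,0,0,0.1,0.1,0,-1],[0,0,0,0.1,0.1,0,-1],[0,0,0,0.1,0,0,-1],[0,0,0,0.1,0,0,-1],[0,0,0,0.1,0,0,-1],[0,0,0,0.1,0,0,-1],[0,0,0,0.1,0,0,-1],[0,0,0,0.1,0,0,-1],[0,0,0,0.1,0,0,-1],[0,0,0,0.1,0,0,-1]]'
```

```text
clock: 16.68
eef_pos: [518.5, 99.2, 17.0]
tcp_rot: [-1.573, -0.001, 0.011]
contact_force: [-0.9, 1.1, -0.7]
opening: 0.001
```

```bash
python3 -m crank '[[0,0,0,0.15,0,0,-1],[0,0,0,0.15,0,0.03,-1],[0,0,0,0.15,0,0.03,-1],[0,0,0,0.15,0,0.03,-1],[0,0,0,0.15,0,0.03,-1],[0,0,0,0.15,0,0.05,-1],[0,0,0,0.15,0,0.05,-1],[0,0,0,0.15,0,0.05,-1],[0,0,0,0.15,0,0.05,-1],[0,0,0,0.15,0,0.05,-1]]'
python3 - <<'E'
from h import *
T=pose()
w=cams.grab_frame('wrist');s=cams.grab_frame('side')
cv2.imwrite('pics/w8.png',np.hstack([cv2.resize(w,(400,300)),cv2.resize(s[140:300,250:430],(338,300))]))
E
```

```text
clock: 17.52
eef_pos: [535.1, 103.5, 17.0]
tcp_rot: [-1.573, -0.001, 0.011]
contact_force: [-0.9, 1.0, 0.3]
opening: 0.003
```

View pics/w8.png

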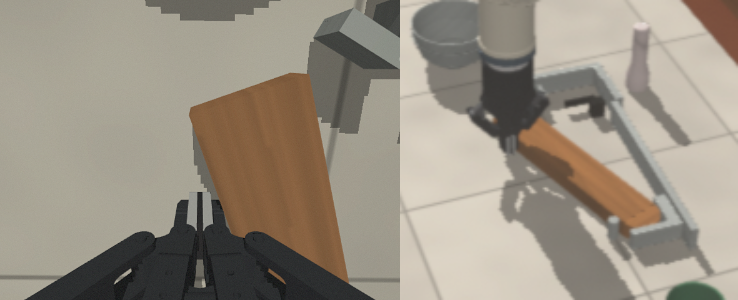

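The board is swinging with the finger at about 1 N. Continuing along the arc.

```bash
python3 -m crank '[[0,0,0,0.2,0,0.08,-1],[0,0,0,0.2,0,0.08,-1],[0,0,0,0.2,0,0.08,-1],[0,0,0,0.2,0,0.08,-1],[0,0,0,0.2,0,0.08,-1],[0,0,0,0.2,0,0.08,-1],[0,0,0,0.2,0,0.08,-1],[0,0,0,0.2,0,0.08,-1],[0,0,0,0.2,0,0.08,-1],[0,0,0,0.2,0,0.08,-1]]'
python3 - <<'E'
from h import *
s=r.sense()
print(s['contact_force'])
w=cams.grab_frame('wrist');cv2.imwrite('pics/w9.png',w)
E
```

```text
clock: 18.45
eef_pos: [556.7, 112.5, 17.0]
tcp_rot: [-1.573, -0.001, 0.011]
contact_force: [-0.7, -0.5, 0.7]
opening: -0.001
[-0.74904092 -0.47757028  0.70454985]
```

View pics/w9.png

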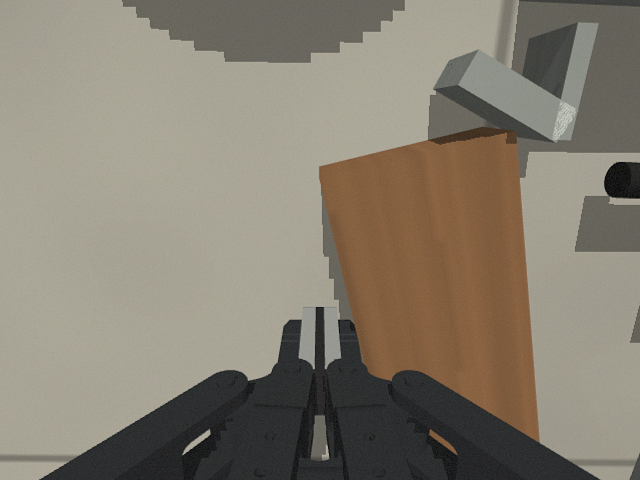

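The board's leading corner is at (515,135) on the catch's ramp. Slowing to 1 mm per row.

```bash
python3 -m crank '[[0,0,0,0.1,0,0.03,-1],[0,0,0,0.1,0,0.03,-1],[0,0,0,0.1,0,0.03,-1],[0,0,0,0.1,0,0.03,-1],[0,0,0,0.1,0,0.03,-1],[0,0,0,0.1,0,0.03,-1],[0,0,0,0.1,0,0.03,-1],[0,0,0,0.1,0,0.03,-1],[0,0,0,0.1,0,0.03,-1],[0,0,0,0.1,0,0.03,-1]]'
python3 -m crank '[[0,0,0,0.1,0,0.03,-1],[0,0,0,0.1,0,0.03,-1],[0,0,0,0.1,0,0.03,-1],[0,0,0,0.1,0,0.03,-1],[0,0,0,0.1,0,0.03,-1],[0,0,0,0.1,0,0.03,-1],[0,0,0,0.1,0,0.03,-1],[0,0,0,0.1,0,0.03,-1],[0,0,0,0.1,0,0.03,-1],[0,0,0,0.1,0,0.03,-1]]'
```

```text
clock: 19.33
eef_pos: [564.7, 115.2, 16.4]
tcp_rot: [-1.575, 0.005, 0.011]
contact_force: [-3.8, -1.3, 1.9]
opening: 0.001
clock: 20.17
eef_pos: [578.6, 119.4, 16.6]
tcp_rot: [-1.573, -0.0, 0.011]
contact_force: [-1.6, -0.4, 0.2]
opening: -0.002
```

```bash
python3 -m crank '[[0,0,0,0.1,0,0.02,-1],[0,0,0,0.1,0,0.02,-1],[0,0,0,0.1,0,0.02,-1],[0,0,0,0.1,0,0.02,-1],[0,0,0,0.1,0,0.02,-1],[0,0,0,0.1,0,0.02,-1],[0,0,0,0.1,0,0.02,-1],[0,0,0,0.1,0,0.02,-1],[0,0,0,0.1,0,0.02,-1],[0,0,0,0.1,0,0.02,-1]]'
python3 - <<'E'
from h import *
T=pose();np.set_printoptions(precision=1,suppress=True)
w=cams.grab_frame('wrist');cv2.imwrite('pics/w10.png',w)
E
```

```text
clock: 21.0
eef_pos: [587.3, 121.5, 16.2]
tcp_rot: [-1.574, 0.005, 0.011]
contact_force: [-5.9, -0.8, 3.1]
opening: -0.004
```

View pics/w10.png

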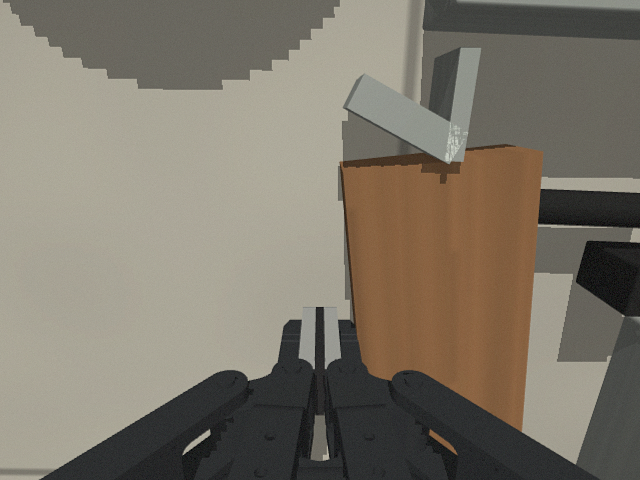

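The near corner (342,165) still has about 31 mm to go to the catch edge (448,160), and the buffer now touches at (540,205). Continuing.

```bash
python3 -m crank '[[0,0,0,0.1,0,0.01,-1],[0,0,0,0.1,0,0.01,-1],[0,0,0,0.1,0,0.01,-1],[0,0,0,0.1,0,0.01,-1],[0,0,0,0.1,0,0.01,-1],[0,0,0,0.1,0,0.01,-1],[0,0,0,0.1,0,0.01,-1],[0,0,0,0.1,0,0.01,-1],[0,0,0,0.1,0,0.01,-1],[0,0,0,0.1,0,0.01,-1]]'
```

```text
clock: 21.88
eef_pos: [587.2, 120.6, 14.7]
tcp_rot: [-1.578, 0.027, 0.011]
contact_force: [-5.7, 0.3, 2.3]
opening: -0.001
```

```bash
python3 -m crank '[[0,0,0,0.1,0,0.01,-1],[0,0,0,0.1,0,0.01,-1],[0,0,0,0.1,0,0.01,-1],[0,0,0,0.1,0,0.01,-1],[0,0,0,0.1,0,0.01,-1],[0,0,0,0.1,0,0.01,-1],[0,0,0,0.1,0,0.01,-1],[0,0,0,0.1,0,0.01,-1],[0,0,0,0,0,0,-1],[0,0,0,0,0,0,-1]]'
```

```text
clock: 22.72
eef_pos: [586.7, 120.0, 13.6]
tcp_rot: [-1.582, 0.045, 0.011]
contact_force: [-1.6, 1.0, 0.8]
opening: 0.002
```

The 1 mm steps stall at about 6 N because each row starts from the yielded pose. Using 2 mm steps, with pitch and height correction.

```bash
python3 -m crank '[[0,0,-0.5,0.1,-0.05,0.01,-1],[0,0,-0.5,0.15,-0.05,0.01,-1],[0,0,-0.5,0.2,-0.05,0.01,-1],[0,0,-0.5,0.2,-0.05,0.01,-1],[0,0,-0.5,0.2,-0.05,0.01,-1],[0,0,-0.4,0.2,-0.05,0.01,-1],[0,0,-0.3,0.2,-0.05,0.01,-1],[0,0,-0.2,0.2,-0.03,0.01,-1],[0,0,-0.2,0.2,-0.03,0.01,-1],[0,0,-0.2,0.2,-0.03,0.01,-1]]'
```

```text
clock: 23.55
eef_pos: [594.5, 121.2, 13.1]
tcp_rot: [-1.583, -0.006, 0.011]
contact_force: [-5.7, 1.5, 0.4]
opening: 0.0
```

```bash
python3 -m crank '[[0.2,0,-0.3,0.2,-0.1,0.03,-1],[0.2,0,-0.3,0.2,-0.1,0.03,-1],[0.2,0,-0.3,0.2,-0.1,0.03,-1],[0.1,0,-0.3,0.2,-0.1,0.02,-1],[0,0,-0.3,0.2,-0.1,0.02,-1],[0,0,-0.3,0.2,-0.1,0.02,-1],[0,0,-0.3,0.2,-0.1,0.02,-1],[0,0,-0.3,0.2,-0.1,0.02,-1],[0,0,-0.3,0.2,-0.1,0.02,-1],[0,0,-0.3,0.2,-0.1,0.02,-1]]'
```

```text
clock: 24.38
eef_pos: [598.9, 122.0, 16.1]
tcp_rot: [-1.576, -0.034, 0.012]
contact_force: [-6.5, 1.1, -1.5]
opening: -0.002
```

```bash
python3 -m crank '[[0,0,0,0.22,-0.05,0.01,-1],[0,0,0,0.22,-0.05,0.01,-1],[0,0,0,0.22,-0.05,0.01,-1],[0,0,0,0.22,-0.05,0.01,-1],[0,0,0,0.22,-0.05,0.01,-1],[0,0,0,0.22,-0.05,0.01,-1],[0,0,0,0.22,-0.05,0.01,-1],[0,0,0,0.22,-0.05,0.01,-1],[0,0,0,0.22,-0.05,0.01,-1],[0,0,0,0.22,-0.05,0.01,-1]]'
python3 - <<'E'
from h import *
w=cams.grab_frame('wrist');cv2.imwrite('pics/w11.png',w)
E
```

```text
clock: 25.22
eef_pos: [604.0, 122.9, 14.6]
tcp_rot: [-1.579, -0.005, 0.012]
contact_force: [-6.5, 1.6, -1.4]
opening: -0.001
```

View pics/w11.png

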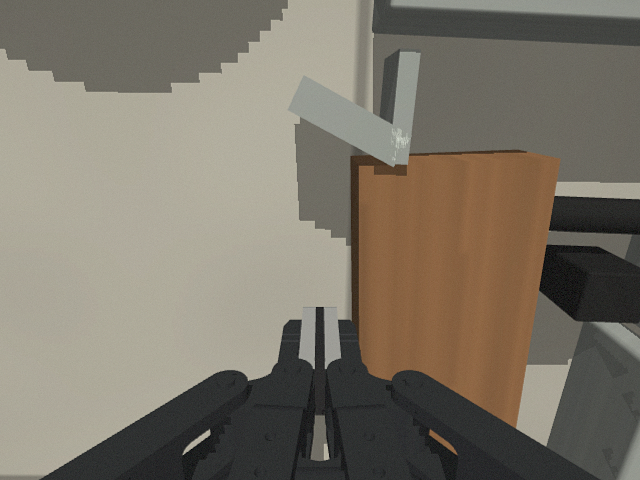

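Near corner (353,158) and catch edge (392,163): about 12 mm left at the end.

```bash
python3 -m crank '[[0.1,0,-0.1,0.24,-0.08,0.01,-1],[0.1,0,-0.1,0.24,-0.08,0.01,-1],[0.1,0,-0.1,0.24,-0.08,0.01,-1],[0.1,0,-0.1,0.24,-0.08,0.01,-1],[0.1,0,-0.1,0.24,-0.08,0.01,-1],[0,0,-0.1,0.24,-0.08,0.01,-1],[0,0,-0.1,0.24,-0.08,0.01,-1],[0,0,-0.1,0.24,-0.08,0.01,-1],[0,0,-0.1,0.24,-0.08,0.01,-1],[0,0,-0.1,0.24,-0.08,0.01,-1]]'
```

```text
clock: 26.1
eef_pos: [608.2, 123.6, 14.5]
tcp_rot: [-1.574, 0.013, 0.012]
contact_force: [-8.1, 1.5, -0.5]
opening: -0.002
```

```bash
python3 -m crank '[[0,0,-0.2,0.25,-0.08,0.01,-1],[0,0,-0.2,0.25,-0.08,0.01,-1],[0,0,-0.2,0.25,-0.08,0.01,-1],[0,0,-0.2,0.25,-0.08,0.01,-1],[0,0,-0.2,0.25,-0.08,0.01,-1],[0,0,-0.2,0.25,-0.08,0.01,-1],[0,0,-0.2,0.25,-0.08,0.01,-1],[0,0,-0.2,0.25,-0.08,0.01,-1],[0,0,-0.2,0.25,-0.08,0.01,-1],[0,0,-0.2,0.25,-0.08,0.01,-1]]'
```

```text
clock: 26.93
eef_pos: [610.8, 124.0, 13.8]
tcp_rot: [-1.579, 0.019, 0.012]
contact_force: [-8.5, 2.3, -0.3]
opening: -0.003
```

```bash
python3 -m crank '[[0.1,0,-0.3,0.28,-0.12,0.01,-1],[0.1,0,-0.3,0.28,-0.12,0.01,-1],[0.1,0,-0.3,0.28,-0.12,0.01,-1],[0.1,0,-0.3,0.28,-0.12,0.01,-1],[0.1,0,-0.3,0.28,-0.12,0.01,-1],[0.1,0,-0.3,0.28,-0.12,0.01,-1],[0,0,-0.3,0.28,-0.12,0.01,-1],[0,0,-0.3,0.28,-0.12,0.01,-1],[0,0,0,0,0,0,-1],[0,0,0,0,0,0,-1]]'
python3 - <<'E'
from h import *
print(r.sense()['contact_force'])
w=cams.grab_frame('wrist');cv2.imwrite('pics/w12.png',w)
E
```

```text
clock: 27.77
eef_pos: [611.5, 124.2, 14.4]
tcp_rot: [-1.573, 0.015, 0.012]
contact_force: [-3.0, -1.1, -0.1]
opening: -0.001
[-3.04303549 -1.14395698 -0.10784565]
```

View pics/w12.png

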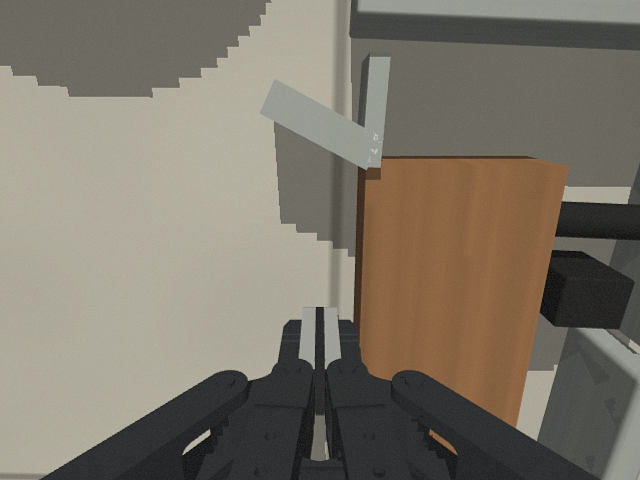

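Near corner (358,163) and catch edge (367,168): about 3 mm left. Pushing on a little harder.

```bash
python3 -m crank '[[0,0,-0.2,0.2,-0.1,0.01,-1],[0,0,-0.2,0.25,-0.1,0.01,-1],[0,0,-0.3,0.3,-0.12,0.01,-1],[0,0,-0.3,0.3,-0.12,0.01,-1],[0,0,-0.3,0.3,-0.12,0.01,-1],[0,0,-0.3,0.3,-0.12,0.01,-1],[0,0,-0.3,0.3,-0.12,0.01,-1],[0,0,-0.3,0.3,-0.12,0.01,-1],[0,0,-0.3,0.3,-0.12,0.01,-1],[0,0,-0.3,0.3,-0.12,0.01,-1]]'
```

```text
clock: 28.65
eef_pos: [615.2, 124.7, 16.2]
tcp_rot: [-1.578, 0.013, 0.009]
contact_force: [-10.7, 1.4, -1.4]
opening: 0.001
```

```bash
python3 -m crank '[[0,0,-0.2,0.32,-0.08,0.01,-1],[0,0,-0.2,0.32,-0.08,0.01,-1],[0,0,-0.3,0.32,-0.08,0.01,-1],[0,0,-0.3,0.32,-0.08,0.01,-1],[0,0,-0.3,0.32,-0.08,0.01,-1],[0,0,-0.3,0.32,-0.08,0.01,-1],[0,0,-0.3,0.32,-0.08,0.01,-1],[0,0,-0.3,0.32,-0.08,0.01,-1],[0,0,-0.3,0.32,-0.08,0.01,-1],[0,0,-0.3,0.32,-0.08,0.01,-1]]'
python3 - <<'E'
from h import *
print(r.sense()['contact_force'])
w=cams.grab_frame('wrist');cv2.imwrite('pics/w13.png',w)
E
```

```text
clock: 29.48
eef_pos: [615.1, 124.6, 13.8]
tcp_rot: [-1.584, 0.027, 0.007]
contact_force: [-14.2, 1.4, 4.6]
opening: 0.005
[-14.17305925   1.41956242   4.56433887]
```

View pics/w13.png

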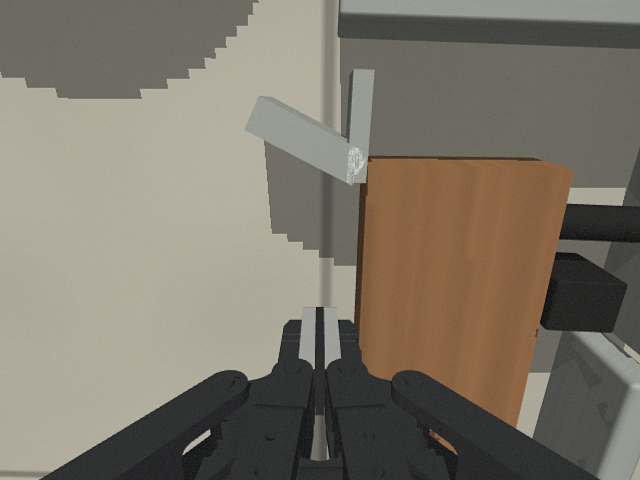

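The catch has snapped: its tip (352,183) now sits in front of the board's near side (360,160), and force rose to 14 N with no further travel. Backing off slowly.

```bash
python3 -m crank '[[0,0,0,0.05,-0.05,0,-1],[0,0,0,-0.1,-0.1,0,-1],[0,0,0,-0.2,-0.05,0,-1],[0,0,0,-0.3,0,0,-1],[0,0,0,-0.5,0,0,-1],[0,0,0,-0.8,0,0,-1],[0,0,0,-1,0,0,-1],[0,0,0,-1,0,0,-1],[0,0,0,0,0,0,-1],[0,0,0,0,0,0,-1]]'
python3 - <<'E'
from h import *
print(r.sense()['contact_force'])
w=cams.grab_frame('wrist');cv2.imwrite('pics/w14.png',w)
E
```

```text
clock: 30.37
eef_pos: [576.0, 124.7, 18.7]
tcp_rot: [-1.583, 0.018, 0.007]
contact_force: [-0.4, 0.2, 0.2]
opening: 0.001
[-0.37158925  0.19976306  0.21306142]
```

View pics/w14.png

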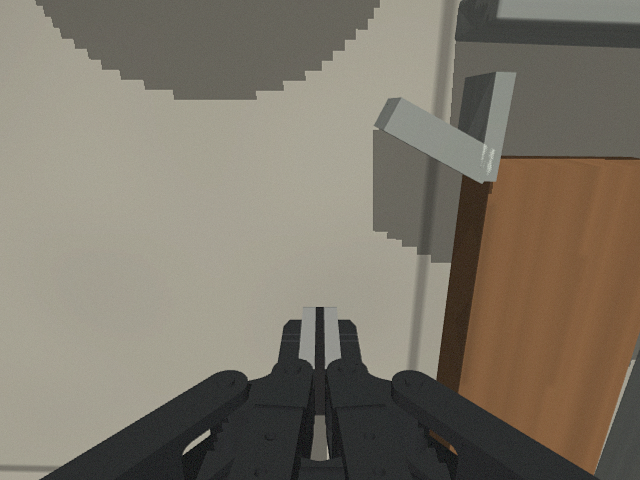

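The board stays behind the catch with the finger clear. Retreating and rising for the final check.

```bash
python3 -m crank '[[0,0,0,-1,-1,-0.5,-1],[0,0,0,-1,-2,-1,-1],[0,0,0,-0.5,-2.5,-1,-1],[0,0,0,0,-3,-1,-1],[0,0,0,0,-3,-1,-1],[0,0,0,0,-3,-0.5,-1],[0,0,0,0,-2.5,0,-1],[0,0,0,0,-1.5,0,-1],[0,0,0,0,0,0,-1],[0,0,0,0,0,0,-1]]'
python3 - <<'E'
from h import *
T=pose();np.set_printoptions(precision=1,suppress=True);print(T[:3,3])
w=cams.grab_frame('wrist');cv2.imwrite('pics/w15.png',w);s=cams.grab_frame('side');cv2.imwrite('pics/s15.png',s)
E
```

```text
clock: 31.25
eef_pos: [555.1, 74.5, 212.8]
tcp_rot: [-1.584, 0.017, 0.008]
contact_force: [-0.4, -0.0, 0.1]
opening: -0.003
[555.1  74.5 212.8]
```

View pics/w15.png

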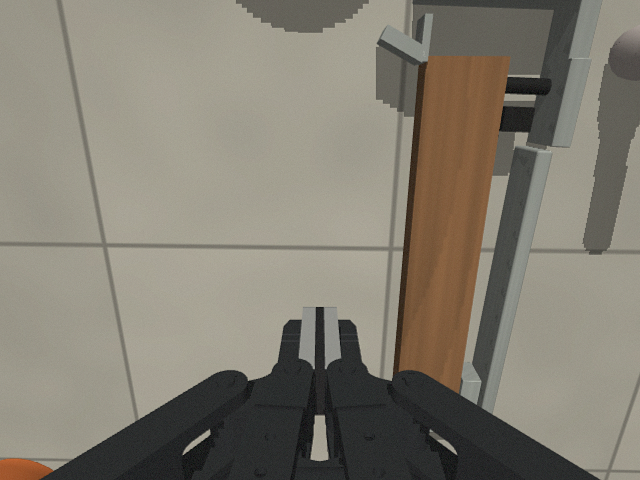

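View pics/s15.png

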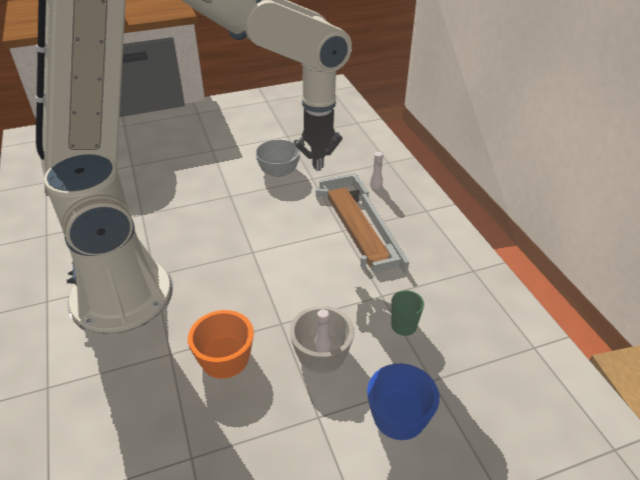

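The board lies home with its end edge at (427–508,57), held by the catch, and the pestle stands in the grey mortar. Nothing else has moved. One numeric check before handing in.

Run:
```python
from h import *
np.set_printoptions(precision=1,suppress=True)
T=pose();a=cast('wrist',(427,60),26,T);b=cast('wrist',(508,57),26,T);print(a,b,(a+b)/2-[659,-106,0])
print('edges near round end y', cast('wrist',(400,360),26,T),cast('wrist',(463,360),26,T))
print('round end in side, expected', proj('side',[659,-106-30,26]))
s=cv2.imread('pics/s15.png');cv2.imwrite('pics/c15.png',cv2.resize(s[160:290,300:430],(650,650))[:600])
```

```text
[630.6 188.7  26. ] [688.2 191.1  26. ] [  0.4 295.9  26. ]
edges near round end y [631.  -67.9  26. ] [689.7 -66.6  26. ]
round end in side, expected [381.7 260. ]
```

View pics/c15.png

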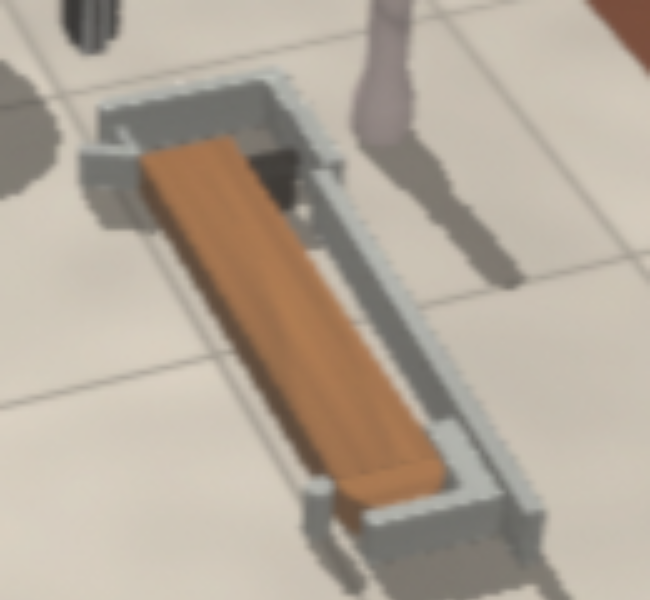

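The round end is seated in the pocket, the free end is at x ≈ 0 in the rack's frame, and the board is flat. Handing in.

Run:
```python
from rig import order
print(order.sign_off())
```

```text
the job is handed in; nothing more can be done
None
```

The pestle is in the grey mortar and the board is home behind the catch. I handed the job in at about 31 s of the 64 s allowed; the sign-off gives no verdict.

**Pestle:** I took the one nearer the base and lowered it until the floor carried part of its weight, with the load on the gripper falling from 2.2 to 0.8 N. I then let go, and the last pictures show it standing upright in the mortar.

**Board:** I pushed it from the robot side with shut fingers. The highest force I read at the end of a move was about 15 N, but I had no reading within each move. In the pictures the catch tip is in front of the board, which stayed put when I backed off.

**Final checks:**
- **Free end:** its middle is at about x = 0 mm and y = 296 mm in the rack's frame, against 300 mm nominal, which is about calibration error.
- **Round end and flatness:** the round end is seated in the pocket and the board lies flat.
- **Bystanders:** the mortar, bowls and cup show no visible shift in the side view. I did not measure them again at the end.
- **Robot:** it stands clear with a contact force of about 0.

**What did not go to plan:**
- **Stalled push:** the first slow push stalled at about 6 N, because each move starts from the yielded pose. I used larger steps with small height and tilt corrections.
- **Mortar fit:** the first fit gave a radius of 68 mm instead of 72. Later fits gave 60 mm inside and 71 mm outside, and I used those.

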